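Close the stack-drilling jig over three plinth blanks

ROBOT

A 6-joint arm with a two-finger parallel gripper is mounted at the origin on the work surface. World frame = base frame: x ahead of the robot, y to its left, z up, the work surface at z = 0. Lengths are in m, angles in rad, forces in N, time in s.
With the tool pointing down it reaches from about 0.2 to 0.875 m from the base axis. Payload 3.4 kg.
Tool frame: the origin (TCP) lies midway between the tips of the shut fingers; the grasp point (between the pads) lies 19 mm behind it; z points along the fingers, y is the line along which they close (so a half turn about z gives the same grasp; the last joint's range is limited). The gripper opens to 94 mm and grips with 3 to 60 N. Pads are 16 mm wide; open, the fingers measure 119 mm over their backs; the gripper's body (75 mm by 177 mm) begins 78 mm behind the grasp point.
Start: joints at [1.072, 0.276, 1.505, -0, 1.361, -0.121], TCP at [0.212, 0.534, 0.205] pointing down, gripper open.
Joint ranges: [-2.89, 2.89], [-0.75, 2.08], [0.22, 2.7], [-1.18, 4.32], [0.11, 2.71], [-2.7, 2.7]. Speed limits (rad/s): [2.57, 2.57, 3.14, 3.14, 3.14, 3.14].

INTERFACE

Orientations are given as a unit quaternion [w, x, y, z].
In Python, from workcell import arm gives the robot as it stands. Calls block until the motion is done:
- arm.move_to(position, orientation): joint-space move of the TCP to a pose.
- arm.move_straight(position, ori=None, velocity=0.15, contact_N=None): straight line of the TCP; ori=None keeps the orientation; velocity is the mean speed in m/s. With contact_N (N) it stops when the force on the tool has changed by that much, and returns True; else False.
- arm.movej(angles): joint-space move.
- arm.command_gripper(opening, strength=None): finger opening in m; strength is the grip in N (None keeps the last); returns when the fingers have stopped.
- arm.wait(seconds).
- arm.ik(position, orientation): joint angles nearest the present ones, or None.
- arm.read_state(): the state.
- arm.get_image(name): name is "scene" or "top"; returns (picture, depth): 420x560x3 uint8, blue, green, red; 420x560 float32, m along the optical axis (not along the pixel's ray), 0 where there is no reading.
- arm.camera_info(name): a dict with "fx", "fy", "cx", "cy" (pixels), "world_from_camera" (4x4, takes a point from camera to world coordinates). Camera axes: x right, y down, z forward; pixel columns grow to the right and rows downward; lengths in m; the calibration is good to about 2 mm. A picture is of the moment at which its call begins. camera_info takes no time and is no camera call.
A pose or a line that the arm cannot do raises arm.PlanningError and nothing moves.
- arm.close_job(): hands the job in; it is judged then, once.
The state is a dict: "time_s": time; "joints": joint angles; "qvel": joint speeds; "effort": joint torques, N m; "ee_pos": TCP position; "tool_rot": TCP orientation; "ft_force": force on the tool from outside, world axes, zero at the start; "wrist_torque": the same for the moment, N m; "finger_gap": finger opening in m; "grip_force": force on a finger pad.
Only numpy, scipy, OpenCV 4.12 (cv2) and the standard library are available. Lean on these libraries where they do the work, as an engineer would, in place of code of your own. Each camera call takes 0.05 s, during which the arm holds its last target. There are 200 camera calls.

TASK

Get the drilling jig ready for the drill: tap the three stacked plywood blanks until their edges line up and the whole stack sits square against both of the jig's stops. Then pick the aluminium jig plate up by its wooden grip, lower it (do not drop it) over the stack and slide it about until it drops on to the two locating pins hidden beneath it, sitting flat on the blanks. Finish still gripping it and pressing it firmly down on the stack (about 15 N), and leave everything else on the bench where it is.

Things in the scene. Friction and masses are not known exactly. Their poses are not given: they have to be found in the camera images.
- jig: Drilling jig screwed to the bench: dark steel deck 110 x 150 mm (x, y), 16 mm thick, origin under its centre, z up; ears with bolts (16 mm high) reach y +-94. On the deck, 13 mm tall aluminium stops: far stop x 30 to 40, y -25 to 25; left stop y 40 to 50, x -18 to 18; and two steel locating pins, 8 mm wide, 26 mm tall with bevelled noses, at (38, -54) and (-38, 54). Its -x and -y sides are open.
- nest (a point): Point on the deck's top face (16 mm above the bench) at the jig's centre: the centre of a blank that touches both stops with its edges lies right above it. Axes as the jig's; the stops lie to +x and +y of it.
- pin_a (a point): Top of the locating pin at jig (38, -54) mm, 26 mm above the deck.
- pin_b (a point): Top of the locating pin at jig (-38, 54) mm, 26 mm above the deck.
- blank1: Lowest of the three plywood blanks, on the jig's deck: 60 x 80 x 6 mm (x, y, z), 22 g, smooth and sliding easily (friction 0.35), origin at the centre of its underside. Blanks start 6 to 14 mm off the nest towards both -x and -y of the jig and up to 6 degrees askew. The squared stack is 18 mm high: 5 mm above the stops, 8 mm below the pin tops.
- blank2: Middle blank, same size, lying on blank1.
- blank3: Top blank, same size, lying on blank2.
- jig_plate: Aluminium jig plate, about 0.42 kg, 96 x 136 x 12 mm (x, y, z), flat on the bench; origin at the centre of its underside. On top four steel drill bushes, 12 mm wide, 3 mm high, at (+-20, +-30), and a wooden grip in the middle, 18 mm (x) x 70 mm (y), from 12 to 50 mm above the underside. Fits either way round, long side along the jig's. On the pin noses it rides 26 mm above the deck, seated 18 mm.
- grip (a point): Middle of the wooden grip, 34 mm above the plate's underside; axes as the plate's. To be pinched across x (18 mm).
- socket_a (a point): On the plate's underside at (38, -54) mm: centre of the mouth of a blind round socket for a pin, 10 mm wide (bevelled mouth 13 mm), 10 mm deep.
- socket_b (a point): The same at (-38, 54) mm: the other socket.
- paint_jar1: Bystander: small paint jar, 36 mm wide, 42 mm tall, origin under its centre.
- paint_jar2: Bystander: small paint jar, 36 mm wide, 42 mm tall, origin under its centre.
- paint_jar3: Bystander: paint jar, 42 mm wide, 50 mm tall, origin under its centre.
- thinner_bottle: Bystander: amber bottle, 52 mm wide, 115 mm tall, origin under its centre.
- pin_vice: Bystander: hand drill chuck lying along its x, 113 mm long, 13 mm thick, between the jig's place and the plate's.
- tweezers: Bystander: steel tweezers lying along their x, 120 mm long, 6 mm thick.
- needle_file: Bystander: needle file with wooden handle lying along its x, 160 mm long, 15 mm thick.
- model_hull: Bystander: half-built model of a tracked hull, 180 x 104 x 59 mm, origin under its centre, x along its length.
Things that resemble listed ones, but are neither listed nor needed, are in the scene too. What is shaped like the jig_plate but turquoise or yellow is not meant.

How it is judged:
By the outcome, as a careful person would: the job done as asked, in the order asked, and still so for the second after the job is handed in, while the arm keeps its last pose, push and grip.
It also fails if it takes over 72 s, if anything falls off the work surface, if the arm or the gripper's body presses on something with over 40 N, if the wrist force passes 120 N, or if a joint passes its speed limit or range.

## Working session

There is one attempt and no reset: what is moved stays moved. The work goes in short steps, each a Python script; the robot and the scene stay as the last script left them, time stands still between calls to the robot, and variables do not carry over. Pictures are saved under pics/ and viewed, at most 10 in all, crops included, and the job is handed in when it is done.

```bash
mkdir -p pics; ls; python3 - <<'E'
from workcell import arm
import cv2,numpy as np
for n in("scene","top"):
    p,d=arm.get_image(n); cv2.imwrite(f"pics/{n}0.png",p); np.save(f"pics/{n}0.npy",d)
    i=arm.camera_info(n); print(n,i["fx"],i["cx"],i["cy"],np.round(i["world_from_camera"],3).tolist())
s=arm.read_state(); print(s)
E
```

```text
pics
scene 427.58443825348957 280.5707505299216 215.04129545950684 [[-0.713, 0.435, -0.55, 1.088], [0.701, 0.466, -0.54, 0.592], [0.022, -0.77, -0.637, 0.748], [0.0, 0.0, 0.0, 1.0]]
top 534.044744110551 279.5856968188619 203.87730260595868 [[0.024, -0.98, 0.197, 0.166], [-1.0, -0.026, -0.01, 0.019], [0.015, -0.196, -0.98, 1.8], [0.0, 0.0, 0.0, 1.0]]
{'time_s': 0.1, 'joints': array([ 1.07203034e+00,  2.76547235e-01,  1.50597262e+00, -9.58597500e-06,
        1.36072533e+00, -1.20968804e-01]), 'qvel': array([-9.26363201e-04, -2.06633798e-04, -2.57980969e-03,  2.99596759e-05,
        4.31581681e-04,  3.62516185e-04]), 'effort': array([ 1.64256860e-03, -4.05459559e+01, -2.37781262e+01,  7.05668936e-02,
        2.98924895e-02, -5.57159422e-05]), 'ee_pos': array([0.21185161, 0.53400849, 0.20469594]), 'tool_rot': array([-2.47491874e-04,  1.87776143e-01,  9.82211503e-01, -7.88344107e-04]), 'ft_force': array([ 0.16139777, -0.05543389,  0.64565885]), 'wrist_torque': array([0.04208525, 0.03111961, 0.00494223]), 'grip_force': 0.0, 'finger_gap': 0.0940401914496154}
```

View pics/scene0.png

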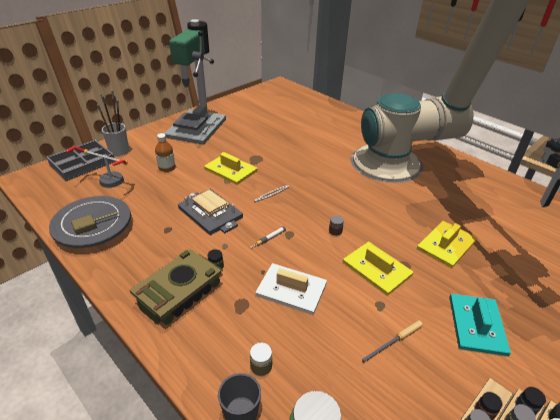

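View pics/top0.png

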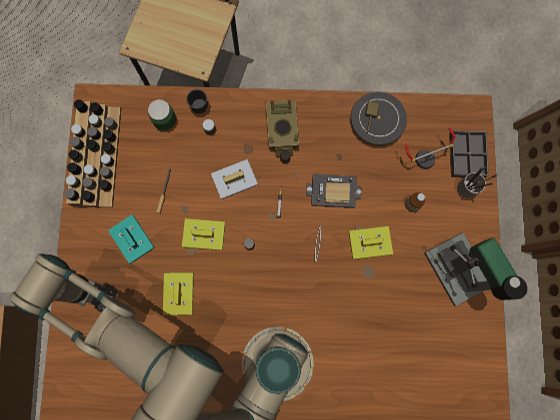

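The scene shows the silver plate with wooden grip at scene (292,287) / top (234,178). Lookalikes by top pixel are yellow (203,235), (371,242), (178,293) and turquoise (131,238). By colour I choose the silver one. The jig is at scene (210,210) / top (335,191). Next is one close crop of both.

```bash
python3 - <<'E'
import cv2,numpy as np
p=cv2.imread("pics/scene0.png"); t=cv2.imread("pics/top0.png")
f=lambda a,s:cv2.resize(a,s,interpolation=cv2.INTER_CUBIC)
a=f(p[180:240,170:250],(440,330)); b=f(p[255:315,250:330],(360,270)); c=f(t[165:215,300:370],(440,315))[:270]
o=np.zeros((600,800,3),np.uint8); o[:330,:440]=a; o[:270,440:]=b; o[330:,:440]=c
cv2.imwrite("pics/crop1.png",o)
E
```

```text
(no output)
```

View pics/crop1.png

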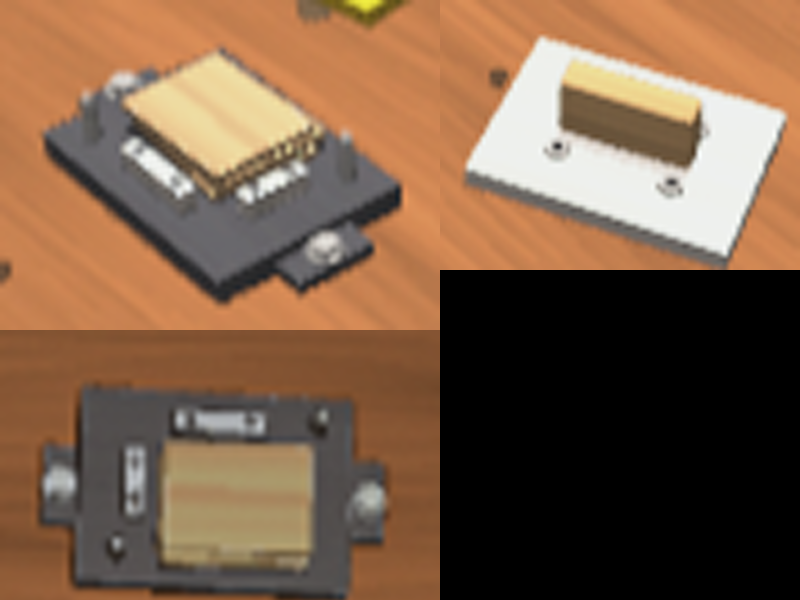

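```bash
cat > h.py <<'E'
from workcell import arm
import cv2,numpy as np
def cast(n,uv,z):
    i=arm.camera_info(n); T=np.array(i["world_from_camera"]); uv=np.atleast_2d(uv).astype(float)
    r=np.c_[(uv[:,0]-i["cx"])/i["fx"],(uv[:,1]-i["cy"])/i["fy"],np.ones(len(uv))]@T[:3,:3].T
    return (T[:3,3]+r*((z-T[2,3])/r[:,2])[:,None])[:,:2]
def rigid(model,meas):  # 2D fit -> yaw, t
    a=model-model.mean(0); b=meas-meas.mean(0)
    y=np.arctan2((a[:,0]*b[:,1]-a[:,1]*b[:,0]).sum(),(a*b).sum())
    R=np.array([[np.cos(y),-np.sin(y)],[np.sin(y),np.cos(y)]]); t=meas.mean(0)-R@model.mean(0)
    return y,t,np.linalg.norm(meas-(model@R.T+t),axis=1)
E
python3 - <<'E'
from h import *
for n,c,th in(("scene",(292,287),215),("top",(234,178),None)):
    p=cv2.imread(f"pics/{n}0.png"); h=cv2.cvtColor(p,cv2.COLOR_BGR2HSV)
    x,y=c; print(n,"pix",p[y+12,x-22],p[y-3,x-15],p[y+10,x+12])
    V=h[...,2]; m=((h[...,1]<60)&(V>(th or 140))).astype(np.uint8)
    w=np.zeros_like(m); w[y-40:y+40,x-45:x+45]=1; m*=w
    cs=max(cv2.findContours(m,0,cv2.CHAIN_APPROX_NONE)[0],key=cv2.contourArea)
    q=cast(n,cs[:,0,:],.012).astype(np.float32)
    r=cv2.minAreaRect(q*1000); print("plate",r)
    for z in (.05,):
        g=((h[...,1]>60)&(h[...,0]>8)).astype(np.uint8)
    # bright stops of the jig
    jx,jy=(210,210) if n=="scene" else (335,191)
    m=((h[...,1]<60)&(V>150)).astype(np.uint8); w[:]=0; w[jy-30:jy+30,jx-36:jx+36]=1; m*=w
    k,_,st,ce=cv2.connectedComponentsWithStats(m)
    for i in range(1,k):
        if st[i,4]>6: print("  blob",ce[i].round(1),st[i,4],(cast(n,ce[i],.029)*1000).round(1))
# jig in scene crop (5.5x, offset 170,180)
S=lambda l:(np.array(l,float)+.5)/5.5-.5+[170,180]
T=lambda l:(np.array(l,float)+.5)/6.29-.5+[300,165]
M=np.array([[-55,75],[55,75],[55,-75],[-55,-75]])/1000
# scene: camera looks from far +x side back to the robot; left corner/bottom/right 
q=cast("scene",S([[45,135],[222,285],[400,185]]),.016); print("scene deck",(q*1000).round(1).tolist())
print("scene pins",(cast("scene",S([[88,92],[346,134]]),.042)*1000).round(1).tolist())
q=cast("top",T([[80,58],[352,70],[347,265],[75,252]]),.016);print("top deck",(q*1000).round(1).tolist())
print("top pins",(cast("top",T([[320,80],[115,205]]),.042)*1000).round(1).tolist())
print("top ears",(cast("top",T([[60,155],[370,168]]),.016)*1000).round(1).tolist())
E
```

```text
scene pix [ 99 103 107] [172 185 198] [233 238 236]
plate ((609.330078125, 162.83700561523438), (96.00446319580078, 135.48538208007812), 23.769744873046875)
  blob [191.7 194.5] 15 [[ 584.8 -249.8]]
  blob [198.3 210. ] 49 [[ 612.2 -181.1]]
  blob [219.1 212.6] 37 [[ 578.5 -135.2]]
  blob [228.6 224.2] 23 [[590.2 -81.6]]
top pix [ 50  82 130] [179 176 172] [133 130 127]
plate ((610.4120483398438, 161.64083862304688), (95.80048370361328, 135.23158264160156), 23.66834259033203)
  blob [334.8 178.9] 22 [[ 613.3 -184.9]]
  blob [321.  186.9] 16 [[ 583.8 -138. ]]
  blob [308.9 188.4] 15 [[577.5 -96.9]]
  blob [358.7 190.9] 9 [[ 573.5 -266.5]]
scene deck [[629.4, -254.4], [633.6, -104.4], [525.6, -103.7]]
scene pins [[610.8, -238.8], [539.3, -126.4]]
top deck [[632.5, -108.7], [629.9, -258.1], [520.8, -255.0], [524.0, -107.3]]
top pins [[617.1, -236.7], [545.0, -126.6]]
top ears [[577.7, -98.4], [575.0, -267.7]]
```

Both views agree on the plate: centre (610,162) mm, x axis at 23.7°, size 96x135. The jig is at about (577,-182) mm, yaw about -1.4°, and the deck and ear sizes match. Next is tapping, with the fingers shut.

```bash
cat >> h.py <<'E'
JC=np.array([.577,-.1818]); JY=np.radians(-1.4); U=np.array([np.cos(JY),np.sin(JY)]); W=np.array([-np.sin(JY),np.cos(JY)])
jp=lambda x,y,z:[*(JC+U*x/1000+W*y/1000),z]
inj=lambda p:np.array([(np.array(p[:2])-JC)@U,(np.array(p[:2])-JC)@W])*1000
def down(a): return [0,np.cos(a/2),np.sin(a/2),0]
def best(p,angs):  # of half-turn equivalents, the one with the last joint most central
    o=[(abs(j[5]),a) for a in angs for j in [arm.ik(p,down(a))] if j is not None]; return min(o)[1]
def tap(k,off,z=.018,N=4):
    a=best(jp(0,0,.2),[JY,JY+np.pi] if k=='x' else [JY+np.pi/2,JY-np.pi/2])
    s,e=((-62,off),(-32,off)) if k=='x' else ((off,-72),(off,-42))
    arm.move_to(jp(*s,.075),down(a)); arm.move_straight(jp(*s,z),velocity=.1)
    hit=arm.move_straight(jp(*e,z),velocity=.03,contact_N=N); st=arm.read_state()
    print(k,hit,inj(st["ee_pos"]).round(2),st["ft_force"].round(1),round(st["time_s"],1))
    arm.move_straight(jp(*s,z),velocity=.08); arm.move_straight(jp(*s,.075),velocity=.15)
E
python3 - <<'E'
from h import *
arm.command_gripper(0.0,20)
a=best(jp(0,0,.2),[JY,JY+np.pi]); arm.move_to(jp(-62,-5,.2),down(a))
tap('x',-5); tap('y',0); tap('x',0)
arm.move_to(jp(-100,-100,.2),down(a))
p,d=arm.get_image("scene"); t,_=arm.get_image("top"); cv2.imwrite("pics/s1.png",p)
f=lambda a,s:cv2.resize(a,s,interpolation=cv2.INTER_CUBIC)
o=np.zeros((600,800,3),np.uint8); o[:,:440]=np.vstack([f(p[180:240,170:250],(440,330)),f(t[165:215,300:370],(440,315))[:270]]); cv2.imwrite("pics/crop2.png",o[:,:440])
print(arm.read_state()["ft_force"].round(2),arm.read_state()["time_s"])
E
```

```text
x True [-41.35  -5.02] [-0.8 -0.5 -0.4] 6.3
y True [ -0.08 -48.37] [ 0.7 -2.5  1. ] 10.1
x True [-40.63   0.26] [ 0.1  1.  -0.2] 14.0
[-0.31 -0.2  -0.04] 15.7583
```

View pics/crop2.png

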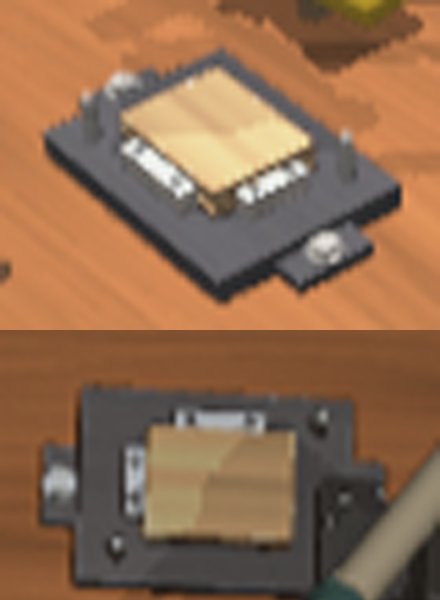

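The crop shows the stack squared and nearly at both stops: blank corner at scene crop (215,195), stops at (155,165) and (275,180). The contact force was low, so I'll tap more firmly and slowly to confirm the seating.

```bash
cat >> h.py <<'E'
def tap2(k,offs,z=.018,N=10):
    a=best(jp(0,0,.2),[JY,JY+np.pi] if k=='x' else [JY+np.pi/2,JY-np.pi/2])
    P=lambda d,o,z:jp(d,o,z) if k=='x' else jp(o,d,z)
    s,e=(-48,-34) if k=='x' else (-56,-44)
    arm.move_to(P(s-8,offs[0],.06),down(a)); arm.move_straight(P(s-8,offs[0],z),velocity=.15)
    for o in offs:
        arm.move_straight(P(s,o,z),velocity=.1)
        hit=arm.move_straight(P(e,o,z),velocity=.012,contact_N=N); st=arm.read_state()
        print(k,o,hit,inj(st["ee_pos"]).round(2),st["ft_force"].round(1),round(st["time_s"],1))
    arm.move_straight(P(s-8,o,z),velocity=.15); arm.move_straight(P(s-8,o,.06),velocity=.2)
E
python3 - <<'E'
from h import *
tap2('y',[0]); tap2('x',[0]); print(arm.read_state()["time_s"])
E
```

```text
y 0 False [  0.14 -47.84] [-2.8 -9.  -0.6] 18.9
x 0 True [-40.51   0.56] [-0.2 -0.7 -0. ] 22.6
23.2083
```

```bash
python3 - <<'E'
from h import *
p,_=arm.get_image("scene"); t,_=arm.get_image("top"); cv2.imwrite("pics/s2.png",p); cv2.imwrite("pics/t2.png",t)
f=lambda a,s:cv2.resize(a,s,interpolation=cv2.INTER_CUBIC)
cv2.imwrite("pics/crop3.png",np.hstack([f(p[192:222,186:234],(800,500)),])[:500])
S=lambda l:(np.array(l,float)+.5)/5.5-.5+[170,180]
q=cast("scene",S([[215,195],[120,118],[312,137],[218,65]]),.034); print((q*1000).round(1).tolist())
y,tt,e=rigid(np.array([[30,40],[30,-40],[-30,40],[-30,-40]])/1000.,q); print(np.degrees(y),tt,e*1000)
for n,im,(x,yy) in(("scene",p,(208,203)),("top",t,(335,192))):
    h=cv2.cvtColor(im,cv2.COLOR_BGR2HSV); m=((h[...,1]>70)&(h[...,2]>(170 if n=="scene" else 120))&(h[...,0]>12)).astype(np.uint8)
    w=np.zeros_like(m); w[yy-22:yy+22,x-26:x+26]=1
    c=max(cv2.findContours(m*w,0,cv2.CHAIN_APPROX_NONE)[0],key=cv2.contourArea)
    print(n,cv2.minAreaRect((cast(n,c[:,0],.034)*1000).astype(np.float32)))
E
```

```text
[[608.2, -140.6], [606.1, -220.0], [546.7, -144.0], [544.3, -222.5]]
-0.027005921892974995 [ 0.57633085 -0.18177356] [2.20645178 1.79371362 2.30211424 2.1526223 ]
scene ((576.8311157226562, -182.20590209960938), (80.664306640625, 60.56470489501953), 88.78678894042969)
top ((636.9833984375, -118.55027770996094), (7.648758888244629, 6.3172125816345215), 64.1054916381836)
```

View pics/crop3.png

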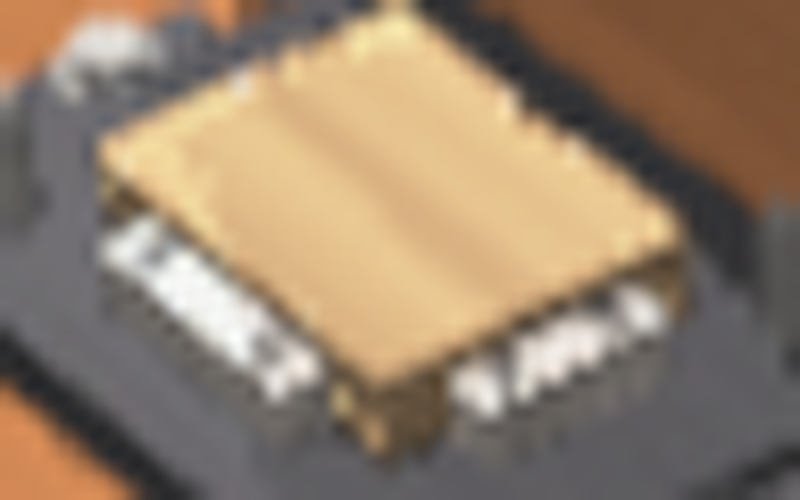

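The crop shows the stack flush at both stops (far stop at crop (200,300), left stop at (560,350)). It measures 80.7x60.6 at yaw -1.2°. Next I pick up the plate.

```bash
cat >> h.py <<'E'
JC=np.array([.577,-.1818])+U*-.0017+W*.0006; JY=np.radians(-1.3)
U=np.array([np.cos(JY),np.sin(JY)]); W=np.array([-np.sin(JY),np.cos(JY)])
PC=[.6098,.1622]; PA=np.radians(23.7)
E
python3 - <<'E'
from h import *
A=[]
for k in(np.pi/2,-np.pi/2):
    j1=arm.ik([*PC,.017],down(PA+k)); j2=arm.ik(jp(0,0,.06),down(JY+k)); A.append((max(abs(j1[5]),abs(j2[5])),k))
print(A); k=min(A)[1]
arm.command_gripper(.06,60)
arm.move_to([*PC,.12],down(PA+k)); arm.move_straight([*PC,.017],velocity=.12,contact_N=8)
s=arm.read_state(); print(s["ee_pos"],s["ft_force"].round(1),s["time_s"])
arm.command_gripper(0,60); s=arm.read_state(); print(s["ee_pos"],s["finger_gap"],s["grip_force"])
arm.move_straight([*PC,.15],velocity=.15)
arm.move_to(jp(0,0,.15),down(JY+k)); arm.move_straight(jp(0,0,.075),velocity=.1)
arm.wait(.2); s=arm.read_state(); print(s["ee_pos"],inj(s["ee_pos"]),s["finger_gap"],s["ft_force"].round(1),s["time_s"])
p,_=arm.get_image("scene"); np.save("pics/k.npy",k)
cv2.imwrite("pics/crop4.png",cv2.resize(p[150:270,130:290],(800,600),interpolation=cv2.INTER_CUBIC))
h=cv2.cvtColor(p,cv2.COLOR_BGR2HSV); m=((h[...,1]<60)&(h[...,2]>215)).astype(np.uint8); m[:140]=0;m[260:]=0;m[:,:150]=0;m[:,270:]=0
c=max(cv2.findContours(m,0,cv2.CHAIN_APPROX_NONE)[0],key=cv2.contourArea)
print(cv2.minAreaRect((cast("scene",c[:,0],.070)*1000).astype(np.float32)))
E
```

```text
Traceback (most recent call last):
TypeError: 'NoneType' object is not subscriptable
```

```bash
python3 - <<'E'
from h import *
A=[]
for k in(np.pi/2,-np.pi/2,3*np.pi/2):
    j1=arm.ik([*PC,.017],down(PA+k)); j2=arm.ik(jp(0,0,.06),down(JY+k))
    print(k,None if j1 is None else j1[5],None if j2 is None else j2[5])
    if j1 is not None and j2 is not None: A.append((max(abs(j1[5]),abs(j2[5])),k))
k=min(A)[1]
arm.command_gripper(.06,60)
arm.move_to([*PC,.12],down(PA+k)); arm.move_straight([*PC,.017],velocity=.12,contact_N=8)
s=arm.read_state(); print(s["ee_pos"],s["ft_force"].round(1),s["time_s"])
arm.command_gripper(0,60); s=arm.read_state(); print(s["ee_pos"],s["finger_gap"],s["grip_force"])
arm.move_straight([*PC,.15],velocity=.15)
arm.move_to(jp(0,0,.15),down(JY+k)); arm.move_straight(jp(0,0,.075),velocity=.1)
arm.wait(.2); s=arm.read_state(); print(s["ee_pos"],inj(s["ee_pos"]),s["finger_gap"],s["ft_force"].round(1),s["time_s"])
p,_=arm.get_image("scene"); np.save("pics/k.npy",k)
cv2.imwrite("pics/crop4.png",cv2.resize(p[150:270,130:290],(800,600),interpolation=cv2.INTER_CUBIC))
h=cv2.cvtColor(p,cv2.COLOR_BGR2HSV); m=((h[...,1]<60)&(h[...,2]>215)).astype(np.uint8); m[:140]=0;m[260:]=0;m[:,:150]=0;m[:,270:]=0
c=max(cv2.findContours(m,0,cv2.CHAIN_APPROX_NONE)[0],key=cv2.contourArea)
print(cv2.minAreaRect((cast("scene",c[:,0],.070)*1000).astype(np.float32)))
E
```

```text
1.5707963267948966 -0.26388013143423894 -0.3976832040950158
-1.5707963267948966 None None
4.71238898038469 None None
[0.61053817 0.16217704 0.01770038] [ 0.5 -0.1 -0.1] 26.6917
[0.61024304 0.16236006 0.01712087] 0.017675318874127863 59.99995708465576
[ 0.57582007 -0.181403    0.07582076] [ 0.51031814 -0.23283461] 0.017386453913520408 [ 0.4 -0.  -3.5] 30.85
((575.038330078125, -137.82041931152344), (47.28710174560547, 95.17959594726562), 87.94369506835938)
```

View pics/crop4.png

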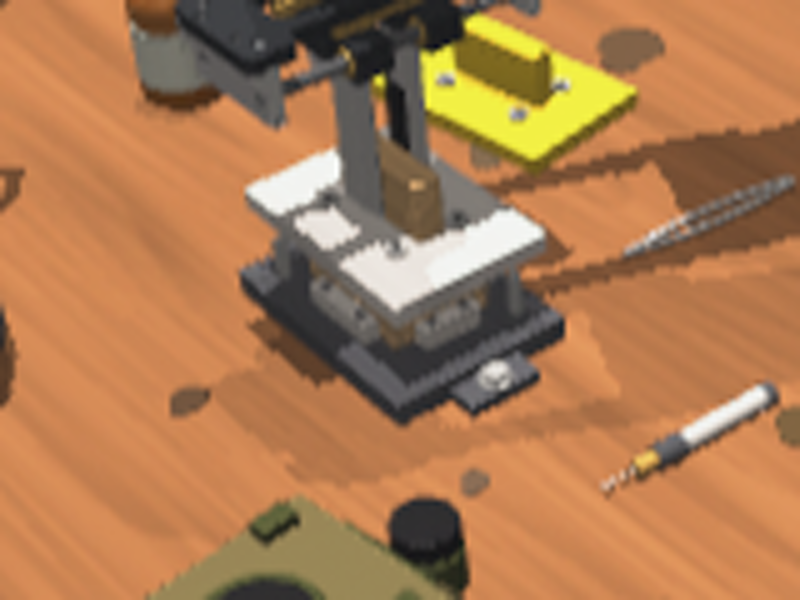

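The plate is level in the grip over the jig, with its corners at crop (400,315) and (545,240). Next I lower it on to the pins and search for the sockets.

```bash
cat > fit.py <<'E'
from h import *
k=float(np.load("pics/k.npy")); o=down(JY+k)
def rep(m):
    s=arm.read_state(); print(m,inj(s["ee_pos"]).round(2),round(s["ee_pos"][2]*1000,2),s["ft_force"].round(1),s["wrist_torque"].round(2),round(s["time_s"],2)); return s
E
python3 - <<'E'
from fit import *
hit=arm.move_straight(jp(-.5,0,.0545),velocity=.02,contact_N=4); s=rep(f"hit {hit}"); z=s["ee_pos"][2]
if z>.0562:
    x0,y0=inj(s["ee_pos"])
    for r,n in((1.5,6),(3,9)):
        for t in np.arange(n)*2*np.pi/n:
            arm.move_straight(jp(-.5+r*np.cos(t),r*np.sin(t),z-.004),velocity=.025)
            s=rep(f"{r} {t:.1f}")
            if s["ee_pos"][2]<.0562: break
        else: continue
        break
E
```

```text
hit False [ 0.57 -0.3 ] 54.84 [ 2.9 -0.3 -2.8] [-0.15 -0.59 -0.07] 32.08
```

It dropped on to the pins straight away (59.1 → 54.8 mm). Next I lower it to the stack and press.

```bash
python3 - <<'E'
from fit import *
hit=arm.move_straight(jp(.4,0,.046),velocity=.015,contact_N=8); s=rep(f"seat {hit}")
zc=s["ee_pos"][2]-.001
for i in range(12):
    arm.move_straight(jp(.4,0,zc),velocity=.02); arm.wait(.2); s=rep(f"zc {zc*1000:.1f}")
    e=13-s["ft_force"][2]
    if abs(e)<1.5: break
    zc-=np.clip(e/4000,-.002,.002)
print(s["finger_gap"],s["grip_force"],zc)
p,_=arm.get_image("scene"); cv2.imwrite("pics/crop5.png",cv2.resize(p[150:270,130:290],(800,600),interpolation=cv2.INTER_CUBIC))
E
```

```text
seat True [ 0.96 -0.44] 51.12 [ 0.7 -0.1  3.7] [-0.03  0.24 -0.06] 32.46
zc 50.1 [ 0.86 -0.42] 51.18 [ 1.7 -1.2  6.3] [-0.06 -0.02 -0.  ] 32.91
zc 48.5 [ 0.93 -0.43] 51.15 [-0.1  1.1 13.7] [ 0.21  0.55 -0.1 ] 33.36
0.017164793069202655 60.01639008522034 0.048455844488759926
```

View pics/crop5.png

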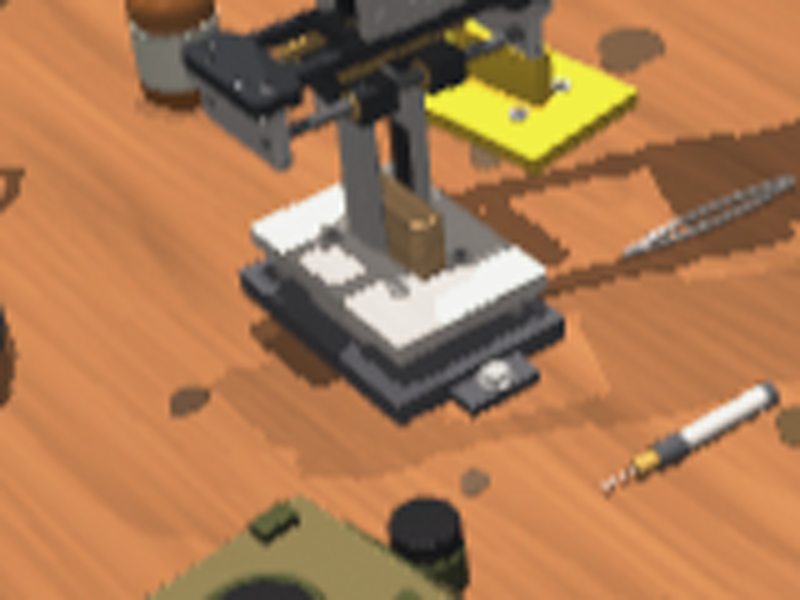

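The plate sits at 51.15 mm, the seated height, pressed with about 14 N net on the wrist. I want to be sure the stack was truly flush in x, so I'll compare the stack edge with the stop edges by image profiles in the last pre-plate picture.

```bash
python3 - <<'E'
from h import *
p=cv2.imread("pics/s2.png").astype(np.float32); i=arm.camera_info("scene"); Ti=np.linalg.inv(i["world_from_camera"])
def prof(k,z,lat,d):
    out=[]
    for l in lat:
        P=np.array([[*(jp(a,l,z) if k=='x' else jp(l,a,z)),1] for a in d])@Ti.T
        u=(P[:,0]/P[:,2]*i["fx"]+i["cx"]).astype(np.float32)[None]; v=(P[:,1]/P[:,2]*i["fy"]+i["cy"]).astype(np.float32)[None]
        out.append(cv2.remap(p,u,v,cv2.INTER_LINEAR)[0])
    return np.mean(out,0)
for k,lat,b in(("x",np.r_[-10:10.1:1],30),("y",np.r_[-6:6.1:1],40)):
    d=np.arange(b-6,b+18.1,1)
    for z in(.034,.029):
        c=prof(k,z,lat,d); print(k,z); print(" ".join(f"{a:.0f}:{q[2]:.0f}/{q[2]-q[0]:.0f}" for a,q in zip(d,c)))
E
```

```text
x 0.034
24:222/88 25:221/88 26:220/87 27:219/86 28:217/85 29:210/82 30:199/76 31:184/67 32:169/54 33:164/38 34:174/25 35:194/16 36:214/9 37:226/5 38:231/3 39:231/1 40:230/1 41:230/1 42:228/1 43:219/2 44:202/3 45:174/5 46:144/8 47:122/9 48:112/8
x 0.029
24:218/87 25:214/85 26:205/81 27:192/75 28:175/64 29:162/50 30:161/35 31:175/23 32:196/15 33:216/10 34:229/6 35:235/4 36:238/2 37:240/2 38:239/2 39:234/2 40:224/3 41:206/4 42:178/6 43:146/8 44:123/9 45:113/9 46:109/8 47:107/7 48:106/5
y 0.034
34:222/88 35:219/87 36:214/86 37:205/83 38:192/78 39:176/71 40:156/62 41:136/51 42:122/40 43:119/31 44:127/25 45:140/21 46:156/18 47:171/16 48:184/15 49:195/14 50:202/13 51:206/13 52:204/13 53:200/14 54:191/14 55:178/14 56:161/13 57:140/12 58:122/10
y 0.029
34:169/68 35:148/58 36:129/47 37:118/37 38:122/29 39:137/24 40:158/22 41:178/20 42:194/18 43:207/17 44:216/15 45:222/14 46:224/13 47:221/13 48:215/14 49:204/15 50:188/15 51:165/14 52:141/12 53:121/10 54:110/9 55:105/9 56:105/9 57:106/9 58:107/9
```

```bash
python3 - <<'E'
from h import *
o=[]
for n in("s1","s2"):
    p=cv2.imread(f"pics/{n}.png"); c=cv2.resize(p[199:223,192:224],(400,300),interpolation=cv2.INTER_NEAREST); o.append(cv2.convertScaleAbs(c,alpha=1.2))
cv2.imwrite("pics/crop6.png",np.hstack(o))
i=arm.camera_info("scene"); Ti=np.linalg.inv(i["world_from_camera"])
def samp(p,f,d,lat):
    r=[]
    for l in lat:
        P=np.array([[*f(a,l),1] for a in d])@Ti.T
        r.append(cv2.remap(p,(P[:,0]/P[:,2]*i["fx"]+i["cx"]).astype(np.float32)[None],(P[:,1]/P[:,2]*i["fy"]+i["cy"]).astype(np.float32)[None],cv2.INTER_LINEAR)[0,:,2])
    return np.mean(r,0)
def cross(d,c,t,down):
    for j in range(len(d)-1):
        if (c[j]>=t>c[j+1]) if down else (c[j]<t<=c[j+1]): return round(d[j]+(c[j]-t)/(c[j]-c[j+1]),2)
for n in("s1","s2"):
    p=cv2.imread(f"pics/{n}.png").astype(np.float32)
    for nm,f,lat,b in(("+x",lambda a,l:jp(a,l,.034),np.r_[-30:30.1:1],30),("-x",lambda a,l:jp(-a,l,.034),np.r_[-30:30.1:1],30),("+y",lambda a,l:jp(l,a,.034),np.r_[-22:22.1:1],40),("-y",lambda a,l:jp(l,-a,.034),np.r_[-22:22.1:1],40)):
        d=np.arange(b-8,b+8,.5); c=samp(p,f,d,lat); print(n,nm,cross(d,c,170,True),end=" | ")
    for nm,f,lat,b in(("farstop outer",lambda a,l:jp(a,l,.029),np.r_[-22:22.1:1],40),("leftstop outer",lambda a,l:jp(l,a,.029),np.r_[-15:15.1:1],50)):
        d=np.arange(b-6,b+6,.5); c=samp(p,f,d,lat); print(nm,cross(d,c,165,True),end=" | ")
    print()
E
```

```text
s1 +x 32.35 | s1 -x 29.09 | s1 +y 40.28 | s1 -y 41.43 | farstop outer 42.13 | leftstop outer 51.39 | 
s2 +x 31.9 | s2 -x 28.57 | s2 +y 39.83 | s2 -y 41.56 | farstop outer 42.36 | leftstop outer 51.12 |
```

View pics/crop6.png

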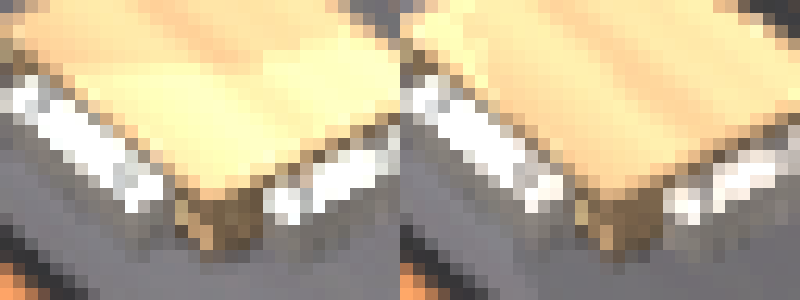

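```bash
python3 - <<'E'
from h import *
a=cv2.imread("pics/crop1.png")[330:,:440].astype(float); b=cv2.imread("pics/crop2.png")[330:].astype(float)
T=lambda l:(np.array(l,float)+.5)/np.array([440/70,315/50])-.5+[300,165]
def half(c,x0):   # both half-height crossings of the peak
    m=c.argmax(); hi=np.sort(c)[-max(3,len(c)//6):].mean(); t=(hi+np.percentile(c,10))/2
    w=np.where(c>t)[0]; return w[0]+x0,w[-1]+x0
for n,g in(("0",a),("1",b)):
    l=half(g[125:175,105:142,0].mean(0),105); print(n,"left stop cols",l)
chroma=b[...,2]-b[...,0]
c=chroma[115:185,120:320].mean(0); w=np.where(c>(np.median(c)+c[-10:].mean())/2)[0]+120; print("stack cols",w[0],w[-1])
print(c[:50:3].round()); print(b[125:175,105:165:3].mean(0).round().astype(int).tolist())
row=150
S=cast("top",T([[w[0],row],[w[-1],row]]),.034)*1000; L=cast("top",T([[q,row] for q in l]),.029)*1000
print("stack y",S[:,1].round(2),"mid",S[:,1].mean().round(2),"stop y",L[:,1].round(2),"mid",L[:,1].mean().round(2),"expect diff 45:",(L[:,1].mean()-S[:,1].mean()).round(2))
E
```

```text
0 left stop cols (np.int64(126), np.int64(141))
1 left stop cols (np.int64(126), np.int64(141))
stack cols 146 294
[  8.   6.   0.  -4.  -3.  -2. -10.  -6.  19.  49.  64.  67.  69.  67.
  66.  66.  66.]
[[75, 76, 79], [75, 76, 80], [77, 77, 81], [79, 79, 82], [68, 70, 73], [44, 46, 52], [60, 62, 66], [120, 120, 120], [164, 161, 159], [149, 147, 146], [131, 130, 129], [146, 140, 136], [153, 149, 146], [128, 140, 147], [99, 130, 149], [92, 133, 157], [98, 141, 166], [99, 143, 169], [100, 142, 167], [100, 142, 167]]
stack y [-143.73 -223.84] mid -183.79 stop y [-133.35 -141.48] mid -137.41 expect diff 45: 46.37
```

The picture evidence agrees with flush stops to within half a pixel, the 9–10 N contact readings confirm it, and the corner shows no ledges between blanks. I'm handing it in after a last force check.

```bash
python3 - <<'E'
from fit import *
arm.wait(.3); s=rep("final"); print(s["finger_gap"],s["grip_force"])
if 10.5<s["ft_force"][2]<17: print(arm.close_job())
E
```

```text
final [ 0.92 -0.45] 51.13 [-0.8 -0.  14. ] [ 0.21  0.56 -0.04] 33.71
0.017624236752020742 60.016323924064636
the job is handed in; nothing more can be done
None
```

The job is handed in at 33.7 s with the plate on both pins, still gripped and pressed down at about 14 N. The blanks are squared to both stops by firm contact; the images left a possible 1 to 1.5 mm gap at the left stop (under one pixel), which I judged to be measuring error and did not re-tap.

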